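# Run the food processor at its third speed

### The arm

A 6-joint arm with a two-finger parallel gripper is mounted at the origin on the work surface. World frame = base frame: x ahead of the robot, y to its left, z up, the work surface at z = 0. Lengths are in mm, angles in rad, forces in N, time in s.
With the tool pointing down it reaches from about 300 to 1000 mm from the base axis. Payload 5.1 kg.
Tool frame: the origin (TCP) lies midway between the tips of the shut fingers; the grasp point (between the pads) lies 19 mm behind it; z points along the fingers, y is the line along which they close (so a half turn about z gives the same grasp; the last joint's range is limited). The gripper opens to 95 mm and grips with 3 to 60 N. Pads are 20 mm wide; open, the fingers measure 119 mm over their backs; the gripper's body (75 mm by 180 mm) begins 59 mm behind the grasp point.
Start: joints at [-1.199, 0.124, 1.65, -0, 1.367, -0.083], TCP at [285.501, -583.929, 214.656] pointing down, gripper open.
Joint ranges: [-2.61, 2.61], [-1.02, 2.33], [0.03, 2.71], [-1.35, 4.49], [0.32, 2.68], [-2.91, 2.91]. Speed limits (rad/s): [2.57, 2.57, 3.14, 3.14, 3.14, 3.14].

### API

Orientations are given as a unit quaternion [w, x, y, z].
In Python, from bench import bot, read_camera, calibration gives the robot as it stands.
- The arm moves only by the shell command python3 -m creep 'ROWS' [OPENING] [FORCE]. ROWS is JSON, a list of rows, each an object of numbers: "dx", "dy", "dz": the shift along the tool's x, y, z scaled (see below); "twist": the turn about the tool's z scaled (see below). In form: [{"dx": .., "dy": .., "dz": .., "twist": ..}, ...]. A call has 1 to 12 rows; each row shifts and turns the commanded pose from where the row before left it, along the tool's axes as they then stand; what a row does not reach is not made up. The controller multiplies each number of a shift by 0.1 m and each number of a turn by 8 degrees. A row lasts 1/10 s, in which the tool goes at most 50 mm and 8.59 degrees, less where a joint would pass 70% of its speed; a pose out of reach is approached as far as the arm can. A call with a number of a shift or a turn outside -1 to 1 is refused whole. A call with a gripper value outside its range is refused whole. OPENING is the closure, from -1 (fully open) to 1 (shut), so that 0 is half open, set as the call begins (- or left out, the last holds). The fingers move at their own pace and stop on an object; FORCE is the grip in N (left out, the last holds). Time passes only in rows, so rows that do not move let the fingers close. It gives the time, the measured TCP pose, the force, the opening and the grip force at its end, in the units of the state.
- bot.observe(): the state, without advancing time (a new reading comes with each control period).
- read_camera(name): name is "side" or "top"; returns the picture (480x640x3 uint8, red, green, blue); there is no depth.
- calibration(name): a dict with "fx", "fy", "cx", "cy" (pixels), "k1" (the pictures are not rectified: a ray, as slopes to the right and down, at radius r is drawn at 1 + k1 r^2 times it, then the intrinsics apply), "cam_to_world" (4x4, takes a point from camera to world coordinates). Camera axes: x right, y down, z forward; pixel columns grow to the right and rows downward; lengths in mm; the calibration is good to about 2 mm. A picture is of the moment at which its call begins. calibration takes no time and is no camera call.
- bot.sign_off(): hands the job in; it is judged then, once.
The state is a dict: "time_s": time; "qpos": joint angles; "qd": joint speeds; "joint_efforts": joint torques, N m; "tcp_pos": TCP position; "eef_rot": TCP orientation; "force": force on the tool from outside, world axes, zero at the start; "ft_torque": the same for the moment, N m; "finger_gap": finger opening in mm; "grasp_force": force on a finger pad.
Only numpy, scipy, OpenCV 4.12 (cv2) and the standard library are available. Lean on these libraries where they do the work, as an engineer would, in place of code of your own. Each camera call takes 0.05 s, during which the arm holds its last target. There are 200 camera calls.

### The job

Close the food processor's feed tube with its pusher, pushed in until the flange sits on the rim, and let go of it. Then turn the spring-return dial on the motor tower clockwise past its first two clicks to the third and keep holding it there against its spring: the program finishes with the fingers still holding the dial at the third click. Do not turn the dial while the feed tube is open, and leave the other things on the worktop where they stand.

Things in the scene. Friction and masses are not known exactly. Their poses are not given: they have to be found in the camera images.
- processor: white food processor, fixed, 205 mm deep (x), 360 mm wide (y), front at its -x. Its -y half is the motor tower, 136 mm wide, flat top 135 mm high, with the dial on top; its +y half the clear bowl, 160 mm across, with a handle at the front and a white lid, 167 mm across, top 160 mm high, with the feed tube on it. Origin: centre of its footprint, on the worktop, z up.
- tube_mouth (a point): centre of the feed tube's round mouth, 218 mm above the worktop: a white tube, inside diameter 53 mm, outside 62 mm (67 mm at its lip), 58 mm deep down to the lid. Axes as the processor's, z up along the tube.
- pusher: grey plastic pusher, 90 g, standing on the worktop. From its foot up: round stem, 47 mm diameter, 56 mm long, foot bevelled over 6 mm; flange, 68 mm diameter, 6 mm thick; plain round grip, 29 mm diameter, 30 mm high. Total 92 mm. Origin: centre of its foot, z up through the grip. When home the flange rests on the tube's rim, the origin 56 mm below the mouth.
- wing_mid (a point): middle of the wing, the dial's grip: on the dial's vertical axis, 159 mm above the worktop. z up, x along the wing, turning with the dial (at rest: the processor's x). The wing is a grey upright bar, 52 mm long, 14 mm thick, top 172 mm and foot 146 mm above the worktop, on a flat grey disc 62 mm across. The dark line on its top marks the end that points at the four ticks on the tower.
- dial: the whole dial, disc and wing, as a part that can be touched: origin on its axis, 135 mm above the worktop, axes as wing_mid's.
- dial_turn (a joint): turn of the dial, rad: 0 at rest, growing clockwise seen from above. Clicks 1, 2, 3 at 0.4, 0.8, 1.2; end stop at 1.30. The return spring pushes back with 0.06 N m at rest, 0.2 N m at click 3; before each click a bump of about 0.04 N m more. The clicks do not hold it: let go, it springs back to 0.
- jar: glass storage jar with a steel lid, 60 mm diameter, 75 mm high; origin at the centre of its underside. Bystander.
- cup: small white ceramic cup without a handle, rim 72 mm across, 55 mm high; origin at the centre of its underside. Bystander.
- mug: blue ceramic mug, 80 mm across, 90 mm high, with a handle at its own +y; origin at the centre of its underside. Bystander.
- bag_roll: dark grey roll of bin bags lying on its side, 54 mm diameter, 190 mm long along its own x; origin below its middle, on the worktop. Bystander.
- slicing_disc: steel slicing disc of the food processor lying flat, 120 mm diameter, 8 mm high, its grey hub 26 mm high; origin at the centre of its underside. Bystander.
There are look-alikes about, which are no part of the job. Leave any brown look-alike of the pusher alone.

How it is judged (in metres and radians):
On the way, in this order (a step that is already met when the one before it is completed fails the run):
1. the pusher is home in the feed tube, its flange on the rim, and let go (z of pusher in the frame of tube_mouth below -0.051 m and horizontal distance between pusher and tube_mouth below 0.008 m and angle between pusher's own z axis and vertical below 0.1 rad and contact force between the fingers and pusher below 0.05 N), for 0.3 s.
2. the fingers hold the dial at its third click for one second (z of pusher in the frame of tube_mouth below -0.051 m and horizontal distance between pusher and tube_mouth below 0.008 m and angle between pusher's own z axis and vertical below 0.1 rad and value of joint dial_turn above 1.1 rad and contact force between the fingers and dial above 1.5 N), for 1 s.
At the end, for the whole second after the job is handed in: The pusher is upright (0.1 rad) in the feed tube, flange on the rim (origin over 51 mm below the mouth, within 8 mm of its axis), untouched by the robot; the dial is still and reads over 1.10 rad (third click), the fingers pressing the dial with over 1.5 N (all of step 2 and contact force between each of the arm, the fingers and pusher below 0.05 N and velocity of joint dial_turn between -0.3 and 0.3 rad/s); the arm keeps its last pose, push and grip.
It fails at once if the dial was turned (past 0.25 rad) while the pusher was not home in the feed tube (value of joint dial_turn above 0.25 rad and not (z of pusher in the frame of tube_mouth below -0.051 m and horizontal distance between pusher and tube_mouth below 0.008 m and angle between pusher's own z axis and vertical below 0.1 rad)).
It fails at once if another thing on the worktop was shifted by more than 30 mm (distance of any of jar, cup, mug, bag_roll, slicing_disc from where it was at the start of the episode above 0.03 m).
It also fails if it takes over 64 s, if anything falls off the work surface, if the arm or the gripper's body presses on something with over 40 N, if the wrist force passes 120 N, or if a joint passes its speed limit or range.

## Working session

There is one attempt and no reset: what is moved stays moved. The work goes in short steps, Python scripts to look and compute and a shell command to move; the robot and the scene stay as the last step left them, time stands still between calls to the robot, and variables do not carry over. Pictures are saved under pics/ and viewed, at most 10 in all, crops included, and the job is handed in when it is done.

```bash
mkdir -p pics; cat > h.py <<'E'
import numpy as np, cv2
from bench import bot, read_camera, calibration
def ray(n,u,v):
    c=calibration(n);K=np.array([[c['fx'],0,c['cx']],[0,c['fy'],c['cy']],[0,0,1.]])
    p=cv2.undistortPoints(np.array([[[u,v]]],float),K,np.array([c['k1'],0,0,0.]))[0,0]
    T=np.array(c['cam_to_world']);return T[:3,3],T[:3,:3]@np.array([p[0],p[1],1.])
def at(n,u,v,z):
    o,d=ray(n,u,v);return (o+d*(z-o[2])/d[2]).round(1)
def px(n,P):
    c=calibration(n);T=np.linalg.inv(np.array(c['cam_to_world']))
    q=T[:3,:3]@np.array(P,float)+T[:3,3];s=q[:2]/q[2];s=s*(1+c['k1']*(s@s))
    return (s*[c['fx'],c['fy']]+[c['cx'],c['cy']]).round(1)
def snap(n,f,crop=None,k=1):
    im=read_camera(n)[:,:,::-1]
    if crop: a,b,w,h=crop; im=im[b:b+h,a:a+w]
    cv2.imwrite('pics/'+f,cv2.resize(im,None,fx=k,fy=k,interpolation=cv2.INTER_CUBIC))
E
python3 -c "
from h import *
snap('top','t0.png');snap('side','s0.png')
for n in('top','side'):print(calibration(n))
print(bot.observe())"
```

```text
{'fx': 534.8558586724624, 'fy': 534.8558586724624, 'cx': 316.70010438880905, 'cy': 237.7966600766175, 'k1': -0.16101587579605262, 'cam_to_world': array([[-2.59456211e-03, -9.92319792e-01,  1.23671741e-01,
         3.13949763e+02],
       [-9.99847078e-01,  4.71307538e-03,  1.68406510e-02,
        -4.48060968e+01],
       [-1.72941856e-02, -1.23609135e-01, -9.92180272e-01,
         1.42340208e+03],
       [ 0.00000000e+00,  0.00000000e+00,  0.00000000e+00,
         1.00000000e+00]])}
{'fx': 612.8804825009054, 'fy': 612.8804825009054, 'cx': 319.9825614261653, 'cy': 237.83508581989457, 'k1': -0.07381052857596446, 'cam_to_world': array([[-9.65984966e-01, -1.94123863e-01,  1.70847800e-01,
         1.80999079e+02],
       [-2.58596606e-01,  7.22796943e-01, -6.40852849e-01,
         1.00302834e+03],
       [ 9.16563064e-04, -6.63234879e-01, -7.48410753e-01,
         1.35117429e+03],
       [ 0.00000000e+00,  0.00000000e+00,  0.00000000e+00,
         1.00000000e+00]])}
{'time_s': 0.1, 'qpos': array([-1.19863146e+00,  1.24421447e-01,  1.65155255e+00, -1.24882863e-05,
        1.36750165e+00, -8.26065586e-02]), 'qd': array([ 0.00175146, -0.00195537, -0.00240042, -0.00017649,  0.00070864,
       -0.00114877]), 'joint_efforts': array([ 6.45528780e-04, -4.18881726e+01, -3.61095572e+01,  7.77316815e-02,
        4.61653189e-02, -5.12967495e-05]), 'tcp_pos': array([ 285.26857417, -583.3996147 ,  213.51297302]), 'eef_rot': array([-9.30767716e-04,  9.74258349e-01,  2.25432437e-01, -1.41884275e-04]), 'force': array([ 0.11209367,  0.77750645, -0.63556097]), 'ft_torque': array([-0.02021147, -0.01557812, -0.00525526]), 'grasp_force': 0.0, 'finger_gap': 94.88312686183119}
```

View pics/t0.png

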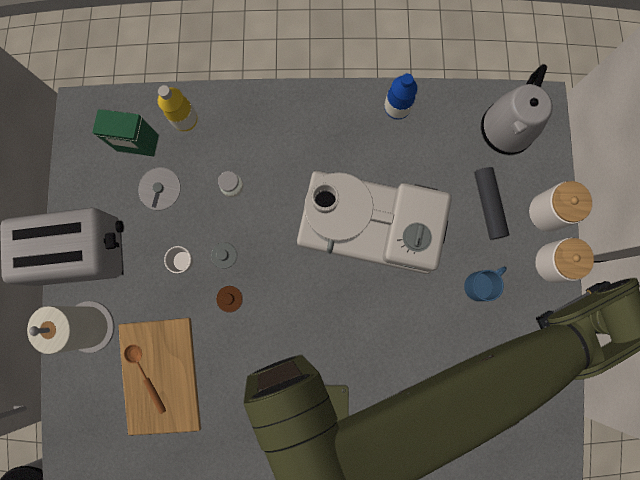

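View pics/s0.png

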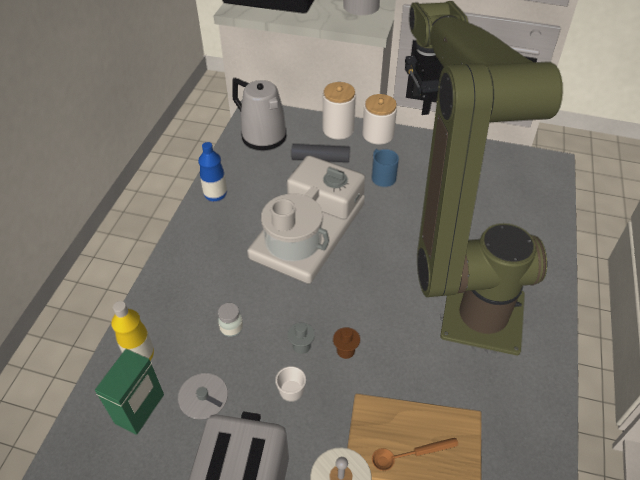

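The top view shows the grey pusher near (223,255), brown look-alike (229,298), tube mouth (325,199) and dial (416,236); the side view shows the pusher at (302,338), tube (283,212) and dial (334,180).

```bash
python3 -c "
from h import *
snap('top','t1.png',(200,165,260,120),3)
snap('side','s1.png',(240,150,140,220),2.7)
a=cv2.imread('pics/t1.png')
for n in('top',):
  print(at(n,223,255,80),at(n,325,199,218),at(n,416,236,172))"
```

```text
[438.5 216.3  80. ] [553.8 -43.6 218. ] [ 473.1 -258.4  172. ]
```

View pics/t1.png

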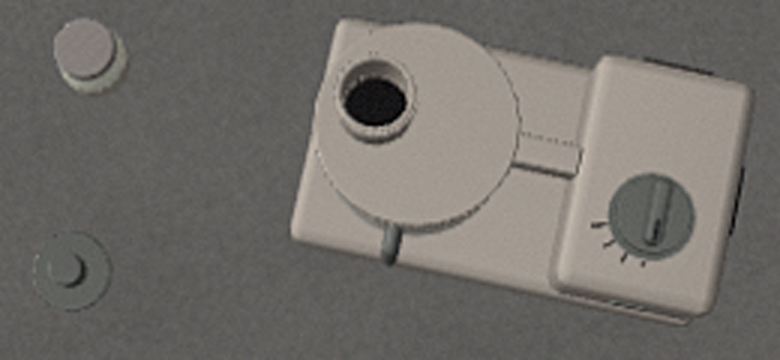

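View pics/s1.png

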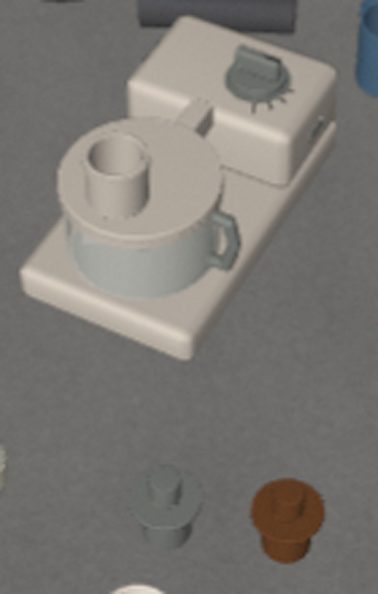

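The crops show the grip top at ~(66,268), tube lip ~(376,98), and wing top ~(658,211) in the 3x top crop; in the 2.7x side crop the grip is at (165,470), mouth at (119,160) and wing top at (260,57). I'll check these by triangulating and overlaying the known shapes.

```bash
cat > m.py <<'E'
from h import *
t=lambda x,y:(200+(x+.5)/3-.5,165+(y+.5)/3-.5)
s=lambda x,y:(240+(x+.5)/2.7-.5,150+(y+.5)/2.7-.5)
for nm,a,b,z in(('grip',(66,268),(165,470),92),('flange',(72,271),(167,500),62),('mouth',(376,98),(119,160),218),('wing',(658,211),(260,57),172)):
    print(nm,at('top',*t(*a),z),at('side',*s(*b),z))
P=np.array([437,217.]);M=np.array([552,-43.]);W=np.array([477,-262.]);yaw=-.21
import sys
if len(sys.argv)>1: P,M,W=[np.array(eval(q)) for q in sys.argv[1:4]];yaw=float(sys.argv[4])
A=np.linspace(0,2*np.pi,60)
circ=lambda c,r,z:[(c[0]+r*np.cos(q),c[1]+r*np.sin(q),z) for q in A]
u=np.array([np.cos(yaw),np.sin(yaw)]);v=np.array([-u[1],u[0]])
wing=[(*(W+a*26*u+b*7*v),172) for a,b in((1,1),(1,-1),(-1,-1),(-1,1),(1,1))]
curves=[circ(P,14.5,92),circ(P,34,62),circ(M,33.5,218),circ(M,26.5,218),circ(W,31,146),wing]
out=[]
for n,c,k in(('top',(200,165,260,120),3),('side',(240,150,140,220),2.7)):
    im=cv2.imread('pics/%s1.png'%n[0])
    for C in curves:
        q=np.array([(np.array(px(n,p))-c[:2]+.5)*k-.5 for p in C])
        cv2.polylines(im,[(q*8).astype(int)],False,(0,0,255),1,cv2.LINE_AA,3)
    out.append(im)
a,b=out; cv=np.zeros((600,800,3),np.uint8)
cv[:360,:400]=np.hstack([a[:,:130],a[:,300:430],a[:,580:720]])
c=cv2.resize(b[100:250,60:210],(300,300));cv[:300,400:700]=c
cv[300:600,400:600]=cv2.resize(b[430:580,115:215],(200,300));cv[300:600,600:800]=cv2.resize(b[20:140,215:295],(200,300))
cv2.imwrite('pics/ov.png',cv)
E
python3 m.py
```

```text
grip [439.9 217.5  92. ] [441.2 208.1  92. ]
flange [440.1 218.1  62. ] [436.5 220.1  62. ]
mouth [557.7 -43.6 218. ] [555.7 -39.2 218. ]
wing [ 475.5 -265.6  172. ] [ 472.2 -265.1  172. ]
```

View pics/ov.png

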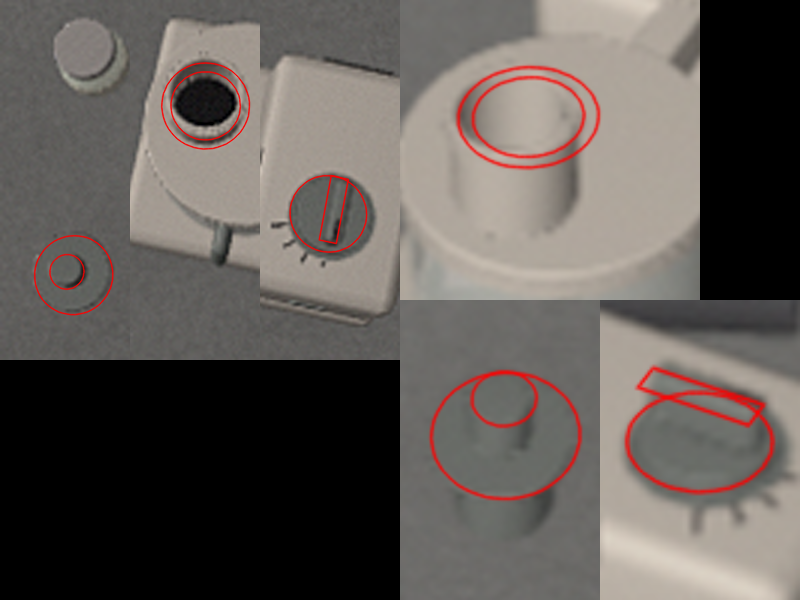

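The overlay fits the pusher; the mouth should be ~+4 mm in x and the dial ~(-1.5,-2.5) mm. I'll refine these by edge fit.

```bash
cat > fit.py <<'E'
from h import *
from scipy.ndimage import map_coordinates,gaussian_filter,sobel
from scipy.optimize import minimize,differential_evolution
A=np.linspace(0,2*np.pi,90)
G={}
for n in('top','side'):
    g=gaussian_filter(cv2.cvtColor(read_camera(n),cv2.COLOR_RGB2GRAY).astype(float),.6);G[n]=np.hypot(sobel(g,0),sobel(g,1))
def score(pts,n):
    q=np.array([px(n,p) for p in pts]);return np.minimum(map_coordinates(G[n],[q[:,1],q[:,0]],order=1),60).mean()
def fit(name,shape,x0,w):
    for ns in(('top',),('side',),('top','side')):
        r=differential_evolution(lambda x:-sum(score(shape(x),n) for n in ns),[(a-b,a+b) for a,b in zip(x0,w)],maxiter=12,popsize=8,seed=1)
        print(name,ns,r.x.round(2),round(-r.fun,1))
C=lambda c,r,z:[(c[0]+r*np.cos(q),c[1]+r*np.sin(q),z) for q in A]
if __name__=='__main__':
    fit('flange',lambda x:C(x,34,62)+C(x,14.5,92),(439,218),(6,6))
    fit('mouth',lambda x:C(x,33.5,218)+C(x,26.5,218),(556,-42),(7,7))
    fit('disc',lambda x:C(x,31,146),(475,-264),(7,7))
    def wing(x):
        u=np.array([np.cos(x[2]),np.sin(x[2])]);v=np.array([-u[1],u[0]]);o=[]
        for t in np.linspace(-1,1,30):
            for s in(1,-1): o.append((*(x[:2]+26*t*u+7*s*v),172))
        return o
    fit('wing',wing,(475,-264,-.17),(6,6,.15))
E
python3 fit.py
```

```text
Traceback (most recent call last):
  File "fit.py", line 16, in <module>
    fit('flange',lambda x:C(x,34,62)+C(x,14.5,92),(439,218),(6,6))
    ~~~^^^^^^^^^^^^^^^^^^^^^^^^^^^^^^^^^^^^^^^^^^^^^^^^^^^^^^^^^^^
  File "fit.py", line 12, in fit
    r=differential_evolution(lambda x:-sum(score(shape(x),n) for n in ns),[(a-b,a+b) for a,b in zip(x0,w)],maxiter=12,popsize=8,seed=1)
  File "fit.py", line 12, in <lambda>
    r=differential_evolution(lambda x:-sum(score(shape(x),n) for n in ns),[(a-b,a+b) for a,b in zip(x0,w)],maxiter=12,popsize=8,seed=1)
                                       ~~~^^^^^^^^^^^^^^^^^^^^^^^^^^^^^^^
  File "fit.py", line 12, in <genexpr>
    r=differential_evolution(lambda x:-sum(score(shape(x),n) for n in ns),[(a-b,a+b) for a,b in zip(x0,w)],maxiter=12,popsize=8,seed=1)
                                           ~~~~~^^^^^^^^^^^^
  File "fit.py", line 9, in score
    q=np.array([px(n,p) for p in pts]);return np.minimum(map_coordinates(G[n],[q[:,1],q[:,0]],order=1),60).mean()
                ~~^^^^^
  File "h.py", line 10, in px
    c=calibration(n);T=np.linalg.inv(np.array(c['cam_to_world']))
ValueError: time passes only in moves, steps and waits
```

```bash
sed -i 's/^from bench.*/&\nfrom functools import cache\ncalibration=cache(calibration)/' h.py; python3 fit.py
```

```text
flange ('top',) [438.78 215.43] 33.7
flange ('side',) [436.3  220.23] 22.5
flange ('top', 'side') [437.19 220.56] 53.7
mouth ('top',) [557.73 -44.32] 54.7
mouth ('side',) [554.65 -44.73] 42.5
mouth ('top', 'side') [556.83 -43.8 ] 96.5
disc ('top',) [ 479.05 -265.62] 49.4
disc ('side',) [ 473.48 -257.25] 54.1
disc ('top', 'side') [ 473.99 -257.57] 99.8
wing ('top',) [ 4.7773e+02 -2.6732e+02 -2.3000e-01] 55.2
wing ('side',) [ 4.7659e+02 -2.6731e+02 -5.0000e-02] 53.4
wing ('top', 'side') [ 4.7714e+02 -2.6829e+02 -1.7000e-01] 105.9
```

```bash
R='{"dx":0.288,"dy":-0.384,"dz":0,"twist":0}'; python3 -m creep '[{"dx":0.288,"dy":-0.384,"dz":0,"twist":0},{"dx":0.288,"dy":-0.384,"dz":0,"twist":0},{"dx":0.288,"dy":-0.384,"dz":0,"twist":0},{"dx":0.288,"dy":-0.384,"dz":0,"twist":0},{"dx":0.288,"dy":-0.384,"dz":0,"twist":0},{"dx":0.288,"dy":-0.384,"dz":0,"twist":0},{"dx":0.288,"dy":-0.384,"dz":0,"twist":0},{"dx":0.288,"dy":-0.384,"dz":0,"twist":0},{"dx":0.288,"dy":-0.384,"dz":0,"twist":0},{"dx":0.288,"dy":-0.384,"dz":0,"twist":0},{"dx":0.288,"dy":-0.384,"dz":0,"twist":0},{"dx":0.288,"dy":-0.384,"dz":0,"twist":0}]' -0.26 20
cat > go.py <<'E'
import sys
from h import *
from scipy.spatial.transform import Rotation as R
o=bot.observe();q=o['eef_rot'];M=R.from_quat([q[1],q[2],q[3],q[0]]).as_matrix()
t=np.array([float(a) for a in sys.argv[1:4]]);d=M.T@(t-o['tcp_pos'])
print('t',o['time_s'],'tcp',o['tcp_pos'].round(1),'yaw',np.arctan2(M[1,0],M[0,0]).round(3),'tilt',M[:2,2].round(4),'q',o['qpos'].round(2),'F',o['force'].round(1),'gap',round(o['finger_gap'],1),'g',round(o['grasp_force'],1))
print('todo(units)',(d/100).round(3),'len',np.linalg.norm(d).round(1))
E
python3 go.py 438 218.5 140
```

```text
time_s: 1.6
tcp_pos: [393.6, -16.3, 215.1]
eef_rot: [0.0, 0.974, 0.225, 0.001]
force: [-0.0, -0.4, -0.2]
finger_gap: 60.0
grasp_force: 0.0
t 1.6 tcp [393.6 -16.3 215.1] yaw 0.454 tilt [ 0.0018 -0.0003] q [-0.18 -0.49  2.18 -0.    1.45  0.94] F [-0.  -0.4 -0.2] gap 60.0 g 0.0
todo(units) [ 1.429 -1.915  0.751] len 250.5
```

```bash
python3 -m creep '[{"dx":0.238,"dy":-0.319,"dz":0.125,"twist":0},{"dx":0.238,"dy":-0.319,"dz":0.125,"twist":0},{"dx":0.238,"dy":-0.319,"dz":0.125,"twist":0},{"dx":0.238,"dy":-0.319,"dz":0.125,"twist":0},{"dx":0.238,"dy":-0.319,"dz":0.125,"twist":0},{"dx":0.238,"dy":-0.319,"dz":0.125,"twist":0},{"dx":0,"dy":0,"dz":0,"twist":0},{"dx":0,"dy":0,"dz":0,"twist":0}]' >/dev/null
python3 go.py 438 218.5 68
```

```text
t 2.4 tcp [437.4 216.9 139.2] yaw 0.457 tilt [-0.0012 -0.0009] q [ 0.35 -0.18  2.08 -0.    1.25  1.46] F [-0.8  0.6  0.7] gap 59.9 g 0.0
todo(units) [ 0.014 -0.012  0.712] len 71.3
```

```bash
python3 -c "
from h import *
snap('top','t2.png',(180,200,100,120),4);snap('side','s2.png',(240,250,120,120),4)
cv2.imwrite('pics/c2.png',np.hstack([cv2.resize(cv2.imread('pics/t2.png'),(400,480)),cv2.resize(cv2.imread('pics/s2.png'),(400,400))[:480] if 0 else np.pad(cv2.resize(cv2.imread('pics/s2.png'),(400,400)),((0,80),(0,0),(0,0)))]))"
```

```text
(no output)
```

View pics/c2.png

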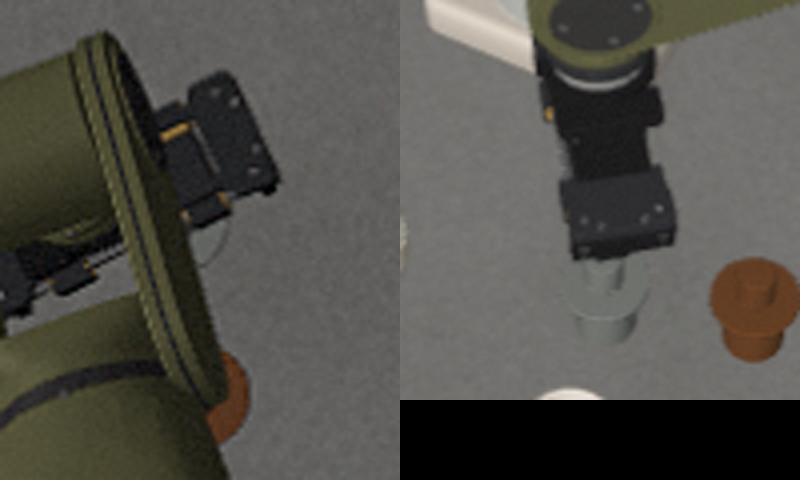

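The side view shows the gripper centred above the grey pusher (grip at ~(605,270) in the composite), with the brown one clear. I'll descend and grip.

```bash
python3 -m creep '[{"dx":0.01,"dy":-0.01,"dz":0.3,"twist":0},{"dx":0,"dy":0,"dz":0.25,"twist":0},{"dx":0,"dy":0,"dz":0.16,"twist":0},{"dx":0,"dy":0,"dz":0,"twist":0},{"dx":0,"dy":0,"dz":0,"twist":0}]' >/dev/null
python3 go.py 438 218.5 68
python3 -m creep '[{"dx":0,"dy":0,"dz":0,"twist":0},{"dx":0,"dy":0,"dz":0,"twist":0},{"dx":0,"dy":0,"dz":0,"twist":0},{"dx":0,"dy":0,"dz":0,"twist":0},{"dx":0,"dy":0,"dz":0,"twist":0},{"dx":0,"dy":0,"dz":0,"twist":0}]' 1 20 >/dev/null
python3 go.py 438 218.5 290
```

```text
t 3.0 tcp [438.7 217.1  69.5] yaw 0.453 tilt [0.001  0.0003] q [ 0.35 -0.1   2.13 -0.    1.11  1.47] F [ 0.1 -0.5  1. ] gap 59.9 g 0.0
todo(units) [-0.001 -0.016  0.015] len 2.2
t 3.6 tcp [438.4 218.   69. ] yaw 0.455 tilt [0.0005 0.0002] q [ 0.35 -0.09  2.13  0.    1.11  1.47] F [-0.  -0.8  2.1] gap 28.7 g 20.0
todo(units) [-1.00e-03 -6.00e-03 -2.21e+00] len 221.0
```

```bash
python3 -m creep '[{"dx":0,"dy":0,"dz":-0.2,"twist":0},{"dx":0,"dy":0,"dz":-0.4,"twist":0},{"dx":0,"dy":0,"dz":-0.45,"twist":0},{"dx":0,"dy":0,"dz":-0.45,"twist":0},{"dx":0,"dy":0,"dz":-0.45,"twist":0},{"dx":0,"dy":0,"dz":-0.3,"twist":0},{"dx":0,"dy":0,"dz":0,"twist":0}]' >/dev/null
python3 go.py 556.5 -44 297
```

```text
t 4.3 tcp [440.3 218.7 299.6] yaw 0.455 tilt [0.0095 0.0035] q [ 0.35 -0.28  1.89  0.    1.52  1.47] F [ 0.3  0.4 -0.6] gap 27.9 g 20.0
todo(units) [-0.111  2.871  0.028] len 287.3
```

```bash
python3 -m creep '[{"dx":-0.015,"dy":0.3,"dz":0,"twist":0},{"dx":-0.015,"dy":0.4,"dz":0,"twist":0},{"dx":-0.015,"dy":0.45,"dz":0,"twist":0},{"dx":-0.015,"dy":0.45,"dz":0,"twist":0},{"dx":-0.015,"dy":0.45,"dz":0,"twist":0},{"dx":-0.015,"dy":0.45,"dz":0,"twist":0},{"dx":-0.01,"dy":0.37,"dz":0,"twist":0},{"dx":0,"dy":0,"dz":0,"twist":0},{"dx":0,"dy":0,"dz":0,"twist":0},{"dx":0,"dy":0,"dz":0,"twist":0}]' >/dev/null
python3 go.py 556.5 -44 297
python3 -c "
from h import *
snap('top','t3.png',(270,140,130,120),3);snap('side','s3.png',(220,120,130,150),3)
cv2.imwrite('pics/c3.png',np.hstack([np.pad(cv2.imread('pics/t3.png'),((0,90),(0,0),(0,0))),cv2.imread('pics/s3.png')]))"
```

```text
t 5.3 tcp [554.6 -43.5 292.4] yaw 0.456 tilt [-0.002   0.0007] q [-0.17 -0.12  1.76  0.    1.5   0.94] F [ 0.5 -0.8 -0.4] gap 28.6 g 20.0
todo(units) [ 0.014  0.013 -0.046] len 5.0
```

View pics/c3.png

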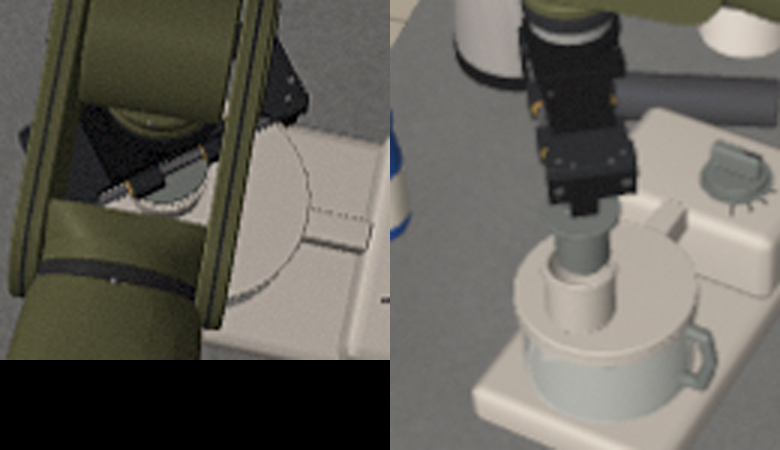

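Side view: stem centre x≈582 over tube centre ≈580 (composite), foot at rim level — good to ~1.5 mm, matching the remaining TCP offset. Correct and enter.

```bash
python3 -m creep '[{"dx":0.014,"dy":0.013,"dz":0,"twist":0},{"dx":0,"dy":0,"dz":0.05,"twist":0},{"dx":0,"dy":0,"dz":0.05,"twist":0},{"dx":0,"dy":0,"dz":0.05,"twist":0},{"dx":0,"dy":0,"dz":0,"twist":0}]' >/dev/null
python3 go.py 556.5 -44 231
```

```text
t 5.9 tcp [556.7 -44.7 277.3] yaw 0.455 tilt [-0.0017  0.0005] q [-0.18 -0.11  1.78  0.    1.47  0.94] F [ 0.  -0.6 -0.7] gap 28.3 g 20.0
todo(units) [ 0.002 -0.007  0.463] len 46.3
```

```bash
python3 -m creep '[{"dx":0,"dy":0,"dz":0.1,"twist":0},{"dx":0,"dy":0,"dz":0.1,"twist":0},{"dx":0,"dy":0,"dz":0.1,"twist":0},{"dx":0,"dy":0,"dz":0.1,"twist":0},{"dx":0,"dy":0,"dz":0,"twist":0},{"dx":0,"dy":0,"dz":0,"twist":0}]' >/dev/null
python3 go.py 556.5 -44 231
```

```text
t 6.5 tcp [556.9 -44.8 238.1] yaw 0.455 tilt [-0.0011  0.0003] q [-0.18 -0.09  1.83  0.    1.41  0.94] F [-0.3 -0.8 -0.6] gap 28.5 g 20.0
todo(units) [-0.    -0.009  0.071] len 7.2
```

```bash
python3 -m creep '[{"dx":0,"dy":0,"dz":0.04,"twist":0},{"dx":0,"dy":0,"dz":0.03,"twist":0},{"dx":0,"dy":0,"dz":0.01,"twist":0},{"dx":0,"dy":0,"dz":0,"twist":0}]' >/dev/null
python3 go.py 556.5 -44 231
```

```text
t 6.9 tcp [557.1 -45.  231.1] yaw 0.455 tilt [ 0.0001 -0.0001] q [-0.18 -0.09  1.84 -0.    1.39  0.94] F [-0.9 -0.4  0.4] gap 28.9 g 20.0
todo(units) [-0.002 -0.011  0.001] len 1.2
```

```bash
python3 -m creep '[{"dx":0,"dy":0,"dz":0.015,"twist":0},{"dx":0,"dy":0,"dz":0.015,"twist":0},{"dx":0,"dy":0,"dz":0,"twist":0}]' >/dev/null
python3 go.py 556.5 -44 231
```

```text
t 7.2 tcp [557.4 -45.1 230.8] yaw 0.455 tilt [ 0.0015 -0.0005] q [-0.18 -0.09  1.84 -0.    1.39  0.94] F [-5.6 -0.5 10.6] gap 28.5 g 20.0
todo(units) [-0.003 -0.014 -0.002] len 1.4
```

Seated, 10 N on the rim. I'll release and retreat upward.

```bash
python3 -m creep '[{"dx":0,"dy":0,"dz":-0.02,"twist":0},{"dx":0,"dy":0,"dz":0,"twist":0},{"dx":0,"dy":0,"dz":0,"twist":0},{"dx":0,"dy":0,"dz":0,"twist":0},{"dx":0,"dy":0,"dz":-0.3,"twist":0},{"dx":0,"dy":0,"dz":-0.3,"twist":0},{"dx":0,"dy":0,"dz":-0.15,"twist":0},{"dx":0,"dy":0,"dz":0,"twist":0}]' -0.26 20 >/dev/null
python3 go.py 477 -266 250
```

```text
t 8.0 tcp [558.3 -45.1 307.4] yaw 0.455 tilt [ 0.0049 -0.0009] q [-0.18 -0.12  1.74 -0.    1.52  0.94] F [-0.7 -0.3 -0.1] gap 60.0 g 0.0
todo(units) [-1.703  1.625  0.572] len 242.3
```

```bash
python3 -m creep '[{"dx":-0.284,"dy":0.271,"dz":0,"twist":0},{"dx":-0.284,"dy":0.271,"dz":0,"twist":0},{"dx":-0.284,"dy":0.271,"dz":0,"twist":0},{"dx":-0.284,"dy":0.271,"dz":0,"twist":0},{"dx":-0.284,"dy":0.271,"dz":0,"twist":0},{"dx":-0.284,"dy":0.271,"dz":0.1,"twist":0},{"dx":0,"dy":0,"dz":0.2,"twist":0.94},{"dx":0,"dy":0,"dz":0.2,"twist":0.94},{"dx":0,"dy":0,"dz":0.1,"twist":0.94},{"dx":0,"dy":0,"dz":0,"twist":0.94},{"dx":0,"dy":0,"dz":0,"twist":0.94},{"dx":0,"dy":0,"dz":0,"twist":0}]' >/dev/null
python3 go.py 477 -266 155
python3 -c "
from h import *
snap('top','t4.png',(360,180,100,110),4);snap('side','s4.png',(250,110,130,150),3)
cv2.imwrite('pics/c4.png',np.hstack([np.pad(cv2.imread('pics/t4.png'),((0,10),(0,0),(0,0))),cv2.imread('pics/s4.png')]))"
```

```text
t 9.2 tcp [ 474.6 -265.3  242.2] yaw -0.201 tilt [-0.0029  0.002 ] q [-0.61 -0.13  1.85 -0.    1.42  1.16] F [ 0.3 -0.2  0.2] gap 59.9 g 0.0
todo(units) [0.027 0.003 0.872] len 87.2
```

View pics/c4.png

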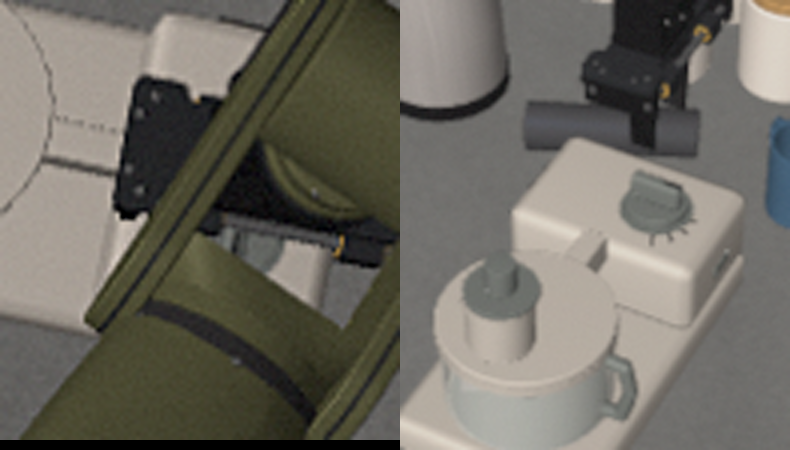

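The side view shows the pusher seated upright, flange on the rim, and the gripper above the wing (658,190), aligned. Descend and grip the wing.

```bash
python3 -m creep '[{"dx":0.025,"dy":0,"dz":0.3,"twist":0},{"dx":0,"dy":0,"dz":0.25,"twist":0},{"dx":0,"dy":0,"dz":0.2,"twist":0},{"dx":0,"dy":0,"dz":0.13,"twist":0},{"dx":0,"dy":0,"dz":0,"twist":0},{"dx":0,"dy":0,"dz":0,"twist":0}]' >/dev/null
python3 go.py 477 -266 153
python3 -m creep '[{"dx":0,"dy":0,"dz":0,"twist":0},{"dx":0,"dy":0,"dz":0,"twist":0},{"dx":0,"dy":0,"dz":0,"twist":0},{"dx":0,"dy":0,"dz":0,"twist":0},{"dx":0,"dy":0,"dz":0,"twist":0},{"dx":0,"dy":0,"dz":0,"twist":0},{"dx":0,"dy":0,"dz":0,"twist":0},{"dx":0,"dy":0,"dz":0,"twist":0}]' 1 20 >/dev/null
python3 go.py 477 -266 153; python3 -c "
from h import *;print(bot.observe()['ft_torque'])"
```

```text
t 9.9 tcp [ 478.2 -266.5  157.1] yaw -0.201 tilt [ 0.0004 -0.0003] q [-0.61 -0.06  1.94  0.    1.26  1.17] F [-0.4 -0.   0.7] gap 59.9 g 0.0
todo(units) [-0.013 -0.003  0.041] len 4.3
t 10.7 tcp [ 477.5 -268.3  156.8] yaw -0.202 tilt [-0.0006 -0.0043] q [-0.61 -0.06  1.94 -0.    1.26  1.17] F [ 0.4 -6.4 -1.6] gap 14.0 g 20.0
todo(units) [-0.01  -0.022  0.038] len 4.5
[-1.05015285  0.2783701  -0.23396188]
```

```bash
python3 -m creep '[{"dx":0,"dy":0.02,"dz":0,"twist":0},{"dx":0,"dy":0,"dz":0,"twist":0},{"dx":0,"dy":0,"dz":0,"twist":0.6},{"dx":0,"dy":0,"dz":0,"twist":0.6},{"dx":0,"dy":0,"dz":0,"twist":0.6},{"dx":0,"dy":0,"dz":0,"twist":0.6},{"dx":0,"dy":0,"dz":0,"twist":0.6},{"dx":0,"dy":0,"dz":0,"twist":0}]' 1 35 >/dev/null
python3 go.py 477 -268 157; python3 -c "
from h import *;print(bot.observe()['ft_torque'])"
```

```text
t 11.5 tcp [ 477.2 -269.2  156.8] yaw -0.619 tilt [-0.0008 -0.0022] q [-0.61 -0.06  1.94 -0.    1.26  1.58] F [-2.2 -4.8 -0.7] gap 13.5 g 35.0
todo(units) [-0.009 -0.008 -0.002] len 1.2
[-0.70309862  0.36434077  0.05686156]
```

```bash
python3 -m creep '[{"dx":0,"dy":0,"dz":0,"twist":0.6},{"dx":0,"dy":0,"dz":0,"twist":0.6},{"dx":0,"dy":0,"dz":0,"twist":0.6},{"dx":0,"dy":0,"dz":0,"twist":0.6},{"dx":0,"dy":0,"dz":0,"twist":0.6},{"dx":0,"dy":0,"dz":0,"twist":0.6},{"dx":0,"dy":0,"dz":0,"twist":0.6},{"dx":0,"dy":0,"dz":0,"twist":0.6},{"dx":0,"dy":0,"dz":0,"twist":0.6},{"dx":0,"dy":0,"dz":0,"twist":0.5},{"dx":0,"dy":0,"dz":0,"twist":0},{"dx":0,"dy":0,"dz":0,"twist":0}]' >/dev/null
python3 go.py 477 -268 157; python3 -c "
from h import *;print(bot.observe()['ft_torque'])
snap('top','t5.png',(360,180,100,110),4);snap('side','s5.png',(290,130,90,100),4)
cv2.imwrite('pics/c5.png',np.hstack([cv2.imread('pics/t5.png'),np.pad(cv2.imread('pics/s5.png'),((0,40),(0,0),(0,0)))]))"
```

```text
t 12.7 tcp [ 475.9 -270.   156.8] yaw -1.441 tilt [-0.0042 -0.0037] q [-0.61 -0.06  1.94 -0.01  1.26  2.4 ] F [-6.9 -6.9  1.4] gap 13.5 g 35.0
todo(units) [-0.018 -0.014 -0.002] len 2.3
[-1.09044122  1.13112104  0.24728769]
```

View pics/c5.png

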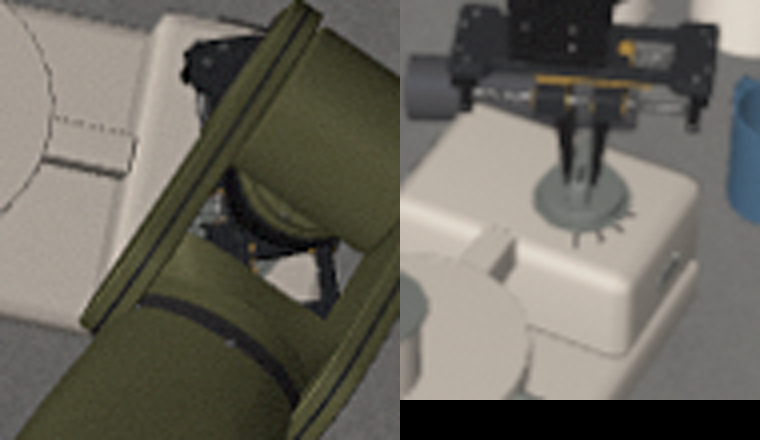

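The side view shows the fingers squarely on the wing, its marked end at the last tick (~(577,238)); gap, yaw change (1.24 rad) and torque 0.25 N m all agree with click 3. Hold over 1 s, then hand in.

```bash
python3 -m creep '[{"dx":0,"dy":0,"dz":0,"twist":0},{"dx":0,"dy":0,"dz":0,"twist":0},{"dx":0,"dy":0,"dz":0,"twist":0},{"dx":0,"dy":0,"dz":0,"twist":0},{"dx":0,"dy":0,"dz":0,"twist":0},{"dx":0,"dy":0,"dz":0,"twist":0},{"dx":0,"dy":0,"dz":0,"twist":0},{"dx":0,"dy":0,"dz":0,"twist":0},{"dx":0,"dy":0,"dz":0,"twist":0},{"dx":0,"dy":0,"dz":0,"twist":0},{"dx":0,"dy":0,"dz":0,"twist":0},{"dx":0,"dy":0,"dz":0,"twist":0}]' >/dev/null
python3 go.py 477 -268 157; python3 -c "
from h import *;print(bot.sign_off())"
```

```text
t 14.0 tcp [ 475.9 -270.   156.8] yaw -1.441 tilt [-0.0042 -0.0037] q [-0.61 -0.06  1.94 -0.01  1.26  2.4 ] F [-6.5 -6.5  1.8] gap 13.6 g 35.0
todo(units) [-0.018 -0.014 -0.002] len 2.3
the job is handed in; nothing more can be done
None
```

The pusher is home in the feed tube and released, the fingers are holding the dial at about 1.24 rad (third click, from the gripper's turn), and the job was handed in at 14.0 s; no verdict came back.

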